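# Check-weigh a powder jar and seat it in the print kit

## Robot

A 7-joint arm with a two-finger parallel gripper is mounted at the origin on the work surface. World frame = base frame: x ahead of the robot, y to its left, z up, the work surface at z = 0. Lengths are in m, angles in rad, forces in N, time in s.
With the tool pointing down it reaches from about 0.4 to 0.875 m from the base axis. Payload 19.3 kg.
Tool frame: the origin (TCP) lies between the finger pads; the fingertips stand bot.tcp_to_tips ahead of it and the grasp point (between the pads) lies 6 mm ahead of it (bot.tcp_to_tips is the distance from the TCP to the fingertips, in m); z points along the fingers, x is the direction in which the jaws open and shut, and the axes are right-handed (so a half turn about z gives the same grasp; the last joint's range is limited). The gripper opens to 85 mm and grips with 20 to 120 N. Pads are 22 mm wide; open, the fingers measure 114 mm over their backs; the gripper's body (76 mm by 85 mm) begins 54 mm behind the grasp point. The pads swing forward as they close: fully open they stand 13 mm farther back than shut.
Start: joints at [1.256, 0.521, -0.036, 1.599, 0.021, 1.021, -0.113], TCP at [0.151, -0.606, 0.256] pointing down, gripper open.
Joint ranges: [-2.91, 2.91], [-0.3, 2.13], [-1.5, 1.42], [0.17, 2.43], [-1.26, 4.41], [0.16, 1.93], [-2.52, 2.52]. Speed limits (rad/s): [1.89, 1.89, 2.39, 2.39, 3.01, 3.01, 3.01].

## Interface

Orientations are given as a rotation vector (axis times angle).
In Python, from workcell import bot gives the robot as it stands. The module is installed in compiled form; this text tells all that it offers.
- The arm moves only by the tool jog_arm, never from a script. Its argument "targets" is one flat list of numbers, 7 for each row, row after row: the turn, a rotation vector about the world's x, y, z in degrees, then the shift along the world's x, y, z in cm, then the closure, from -1 (fully open) to 1 (shut). In form: [wx, wy, wz, dx, dy, dz, gripper, wx, wy, wz, dx, dy, dz, gripper, ...]. A call has exactly 10 rows; each row is the pose to reach, as a shift and turn from the pose measured when the call began; what a row does not reach only later rows make up. A row lasts 1/8 s, in which the tool goes at most 62.5 mm and 10.7 degrees, less where a joint would pass 70% of its speed; a pose out of reach is approached as far as the arm can. A call with a gripper value outside its range is refused whole. The fingers move at their own pace and stop on an object; "squeeze" is the grip in N (left out, the last holds). Time passes only in rows, so rows that repeat a pose let the fingers close, or fill a call up. It gives the time, the measured TCP pose, the force and the opening at its end, in the units of the state.
- bot.read_state(): the state, without advancing time (a new reading comes with each control period).
- bot.snapshot(name): name is "scene" or "top"; returns a dict with "img" (480x640x3 uint8, red, green, blue), "mtx" (3x3 intrinsics, pixels), "extrinsics" (4x4, takes a point from camera to world coordinates). Camera axes: x right, y down, z forward; pixel columns grow to the right and rows downward; lengths in m; the calibration is good to about 2 mm. A picture is of the moment at which its call begins. There is no depth.
- bot.job_done(): hands the job in, once; it reports no verdict.
The state is a dict: "time_s": time; "q": joint angles; "dq": joint speeds; "joint_efforts": joint torques, N m; "tool_pos": TCP position; "ee_rot": TCP orientation; "wrist_force": force on the tool from outside, world axes, zero at the start; "wrist_torque": the same for the moment, N m; "finger_gap": finger opening in m.
Only numpy, scipy, OpenCV 4.12 (cv2) and the standard library are available. Lean on these libraries where they do the work, as an engineer would, in place of code of your own. Each camera call takes 0.05 s, during which the arm holds its last target.

## Task

Check on the balance whether the sealed powder jar is still well filled: the poises are already set, so stand the jar gently on the middle of the pan, let go, and see whether it carries the pan down or leaves it up. Then seat the jar fully home and upright in the print kit, a heavy jar in the pocket next to the brush, a light one in the end pocket for refilling. The kit's insert lies loose in its case, so feel for the pocket without forcing the jar, and leave the loupe, ink pad and glass plate where they are.

Things in the scene. Friction and masses are not known exactly. Their poses are not given: they have to be found in the camera images.
- jar: sealed black powder jar with ribbed screw lid of the same width and a yellow label band; upright cylinder, diameter 50 mm, height 66 mm, bottom edge chamfered 3 mm. Origin: centre of its underside, z up. Grip it anywhere on its sides. Weighs 120 to 280 g, which cannot be seen.
- pan: round flat steel balance pan, diameter 140 mm, 4 mm thick. It stays level and moves only up and down, 8 mm either way from its middle height of 90 mm above the table. Origin: centre of its upper face. Empty, it stands at its upper stop (98 mm); about 2 N pushes it down. Its rubber bush gives 1 mm per 1.5 N, at most 6 mm, then the stop is solid. Over 12 N harms its knife edges.
- beam (a joint): tilt of the balance beam, rad: 0 is level, positive = pan side down; stops at -0.09 and +0.09. Rests at -0.09 with the pan empty. The poises are set to tip at 200 g: a heavier jar takes it positive, a lighter one leaves it negative; damped, settles in about 1.5 s. A jar that leaves it floating between the stops is within 5 g of 200 g and may go in either pocket.
- balance: grey base of the triple-beam balance, 105 by 400 mm, on the table. Origin: underside, 130 mm along its +y from under the pan centre. Three parallel beams with sliding poises, 105 mm above the table (poises to 122 mm), run along y from 90 to 360 mm beyond the pan centre, to the scale post (140 mm high).
- case: shallow open black kit case, fixed, 146 (x) by 282 mm (y), walls 4 mm thick, 50 mm high. Origin: centre of its underside, z up. In it a grey moulded insert, 116 by 250 mm, lies on soft foam: flat deck 40 mm above the table, two round pockets and, at y = -88 mm, a brush lying along x, 10 mm above the deck. Foam sinks 1 mm per 0.8 N, at most 9 mm, then is solid. Over 20 N harms the kit.
- pocket_keep (a point): nominal floor centre of the pocket next to the brush (heavy jar), 18 mm above the table; case frame x 0, y -5 mm, axes as the case. Pocket: diameter 53 mm, 22 mm deep, square-edged mouth. The insert has up to 9 mm of play in the case's x and as much in y, so the real pocket can lie that far off this point; it slides only under a side push over 8 N.
- pocket_refill (a point): nominal floor centre of the end pocket, away from the brush (light jar), 18 mm above the table; case frame x 0, y +85 mm, axes as the case. Same size, depth and play as the other pocket (both shift together). A seated jar sinks 1.5 to 3.5 mm below this height on the foam.
- loupe: black fingerprint loupe standing on the table, diameter 54 mm, 48 mm high. Origin: centre of its underside. Bystander.
- ink_pad: round black ink pad, diameter 72 mm, 14 mm high. Origin: centre of its underside. Bystander.
- glass_plate: glass specimen plate lying flat, 60 by 95 by 6 mm. Origin: centre of its underside. Bystander.

How it is judged:
By the outcome, as a careful person would: the job done as asked, in the order asked, and still so for the second after the job is handed in, with the robot touching nothing.
It also fails if it takes over 72 s, if anything falls off the work surface, if the arm or the gripper's body presses on something with over 40 N, if the wrist force passes 120 N, or if a joint passes its speed limit or range.

## Working session

There is one attempt and no reset: what is moved stays moved. The work goes in short steps, Python scripts to look and compute and a tool call to move; the robot and the scene stay as the last step left them, time stands still between calls to the robot, and variables do not carry over. Pictures are saved under pics/ and viewed, and the job is handed in when it is done.

Besides the shell and the picture viewer there is one more tool, called as name(argument=value, ...) on one line, values as JSON. jog_arm: Moves the arm, as the interface text tells. Its arguments: {"type":"object","properties":{"targets":{"type":"array","items":{"type":"number"}},"squeeze":{"type":"number"}},"required":["targets"]}

```bash
mkdir -p pics
python3 - <<'E'
from workcell import bot
import cv2,numpy as np
s=bot.read_state()
for k,v in s.items(): print(k,np.round(v,4))
print(bot.tcp_to_tips)
for n in("scene","top"):
    r=bot.snapshot(n); cv2.imwrite(f"pics/{n}0.png",r["img"][:,:,::-1]); print(n,np.round(r["mtx"],2).tolist(),np.round(r["extrinsics"],4).tolist())
    np.savez(f"{n}0.npz",**r)
E
```

```text
time_s 0.0
q [ 1.2558  0.522  -0.0363  1.6     0.0212  1.0211 -0.1128]
dq [ 0.0014  0.0002  0.0002 -0.0002 -0.0016  0.0001 -0.0006]
joint_efforts [ 3.00000e-04 -9.27104e+01  1.98000e+00 -3.69935e+01  1.79000e-02
  8.10000e-03  1.00000e-04]
tool_pos [ 0.1514 -0.6061  0.2557]
ee_rot [-2.4756e+00  1.9332e+00  1.4000e-03]
wrist_force [0.2735 0.1593 0.5555]
wrist_torque [ 0.0509 -0.0079  0.014 ]
finger_gap 0.0856
0.025
scene [[478.57, 0.0, 323.29], [0.0, 478.57, 231.2], [0.0, 0.0, 1.0]] [[0.5736, 0.675, -0.4641, 1.0246], [0.8191, -0.4696, 0.3294, -0.2962], [0.0044, -0.5691, -0.8222, 0.8406], [0.0, 0.0, 0.0, 1.0]]
top [[571.86, 0.0, 318.69], [0.0, 571.86, 240.25], [0.0, 0.0, 1.0]] [[-0.0228, -0.9942, 0.1049, 0.4534], [-0.9996, 0.0247, 0.0169, -0.0056], [-0.0193, -0.1045, -0.9943, 1.26], [0.0, 0.0, 0.0, 1.0]]
```

View pics/scene0.png

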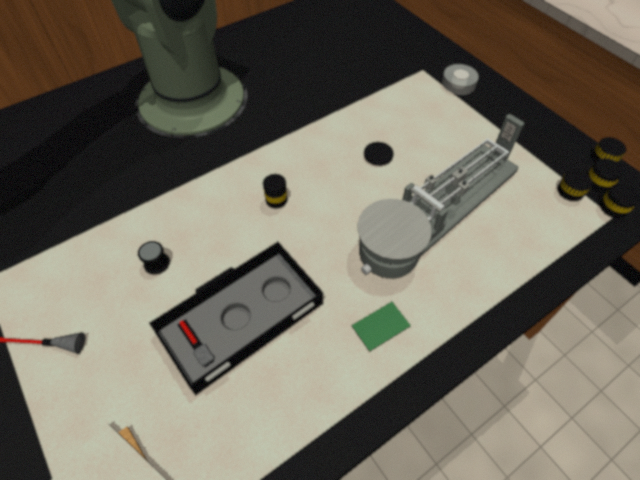

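View pics/top0.png

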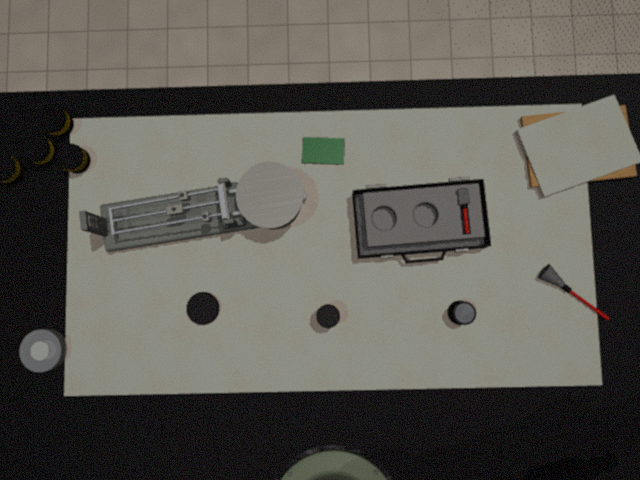

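The scene view shows the jar at (275,192), the loupe at (152,256), the case around (237,317), the pan at (395,232), the ink pad at (378,153) and the glass plate at (381,326). In the top view the jar is at (328,316) and the case around (422,220), with its pockets at (385,218) and (426,214). The pan is at (270,195). Next I measure them.

```bash
cat > h.py <<'E'
import numpy as np,cv2
def load(n): return dict(np.load(n))
def ray(r,uv,z):
    K=r["mtx"];E=r["extrinsics"]
    d=E[:3,:3]@np.linalg.inv(K)@np.array([uv[0],uv[1],1.]);o=E[:3,3]
    return o+d*(z-o[2])/d[2]
def proj(r,p):
    E=r["extrinsics"];c=E[:3,:3].T@(np.asarray(p)-E[:3,3]);u=r["mtx"]@c;return u[:2]/u[2]
def big(r,x0,y0,x1,y1,k,name):
    im=r["img"][y0:y1,x0:x1,::-1]; im=cv2.resize(im,None,fx=k,fy=k,interpolation=cv2.INTER_CUBIC)
    im=np.clip(im.astype(float)*1.6,0,255).astype(np.uint8)
    cv2.imwrite(name,im)
E
python3 - <<'E'
from h import *
t=load("top0.npz");s=load("scene0.npz")
big(t,340,165,500,275,5,"pics/tcase.png")
big(s,140,140,420,340,2.8,"pics/scase.png") if 0 else big(s,140,230,340,400,4,"pics/scase.png")
big(t,220,120,340,340,2.7,"pics/tmid.png")
g=t["img"].max(2)
for nm,(x0,y0,x1,y1),z in(("jar",(305,295,350,335),.066),("loupe",(440,295,485,330),.048),("ink",(180,285,225,330),.014)):
    m=(g[y0:y1,x0:x1]<60).astype(np.uint8)
    n,l,st,c=cv2.connectedComponentsWithStats(m)
    i=1+np.argmax(st[1:,4]);cc=c[i]+[x0,y0];print(nm,cc,st[i],ray(t,cc,z).round(4))
E
```

```text
jar [327.52088452 315.8992629 ] [ 12  10  23  23 407] [ 4.214e-01 -1.000e-04  6.600e-02]
loupe [455.8097561  312.02439024] [  8   6  28  24 205] [ 0.423  -0.2688  0.048 ]
ink [202.48692403 307.94520548] [  7   7  32  32 803] [0.4432 0.2713 0.014 ]
```

View pics/tcase.png

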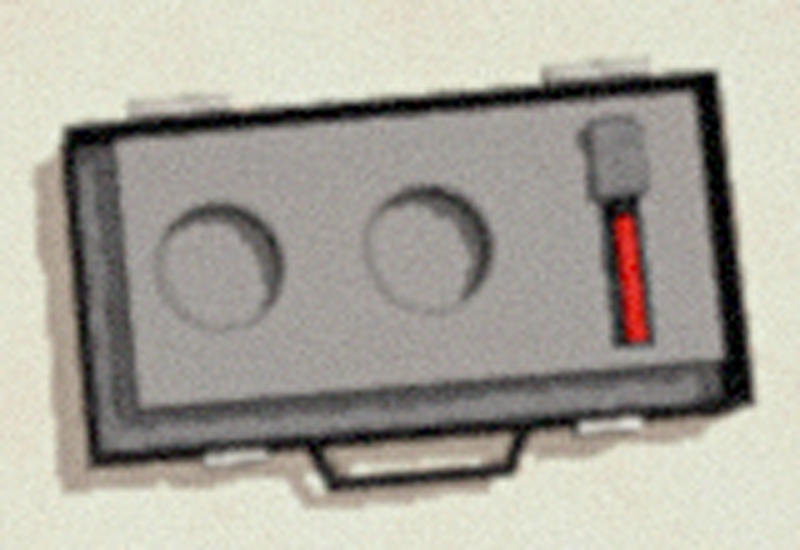

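View pics/scase.png

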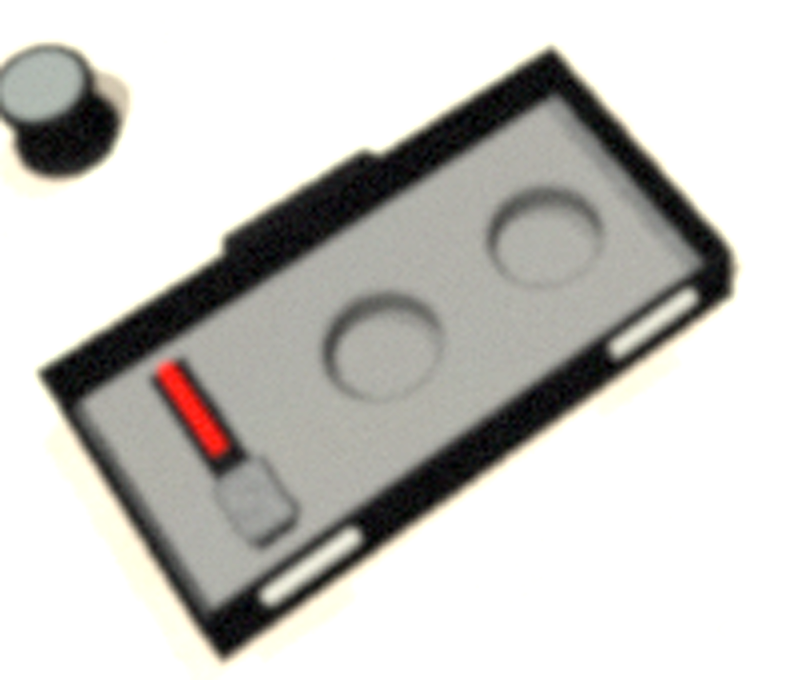

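View pics/tmid.png

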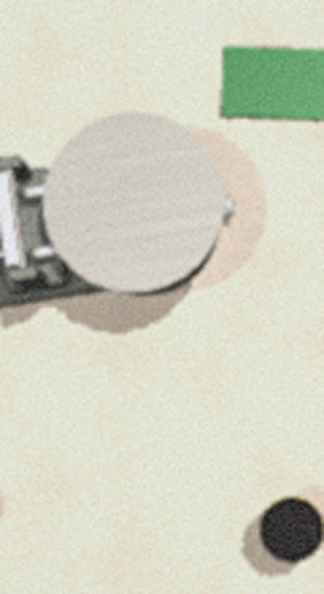

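Run:
```python
from h import *
t=load("top0.npz");s=load("scene0.npz")
T=lambda U,V,k=5,o=(340,165):((U+.5)/k-.5+o[0],(V+.5)/k-.5+o[1])
S=lambda U,V:T(U,V,4,(140,230))
print("refill",ray(t,T(220.5,266),.04),ray(s,S(546,236.5),.04))
print("keep",ray(t,T(428,250.5),.04),ray(s,S(384,346.5),.04))
c=[ray(t,T(*p),.05) for p in((65,130),(716,75),(752,402),(93,466))]
cs=[ray(s,S(*p),.05) for p in((733,262),(222,660),(42,373),(552,48))]
print(np.round(c,4),np.round(cs,4));C=np.mean(c,0);print("case",C,np.mean(cs,0),[np.linalg.norm(c[i]-c[i-1]) for i in range(4)],[np.linalg.norm(cs[i]-cs[i-1]) for i in range(4)])
# y axis towards refill
for q in(c,cs):
    y=(q[0]-q[1]+q[3]-q[2]);print("yaw y-axis dir deg",np.degrees(np.arctan2(-y[0],y[1])))
a=ray(t,T(220.5,266),.04)-ray(t,T(428,250.5),.04);print("pocket dir",np.degrees(np.arctan2(-a[0],a[1])),np.linalg.norm(a))
# pan
h=t["img"].astype(int)
cs2=[(133.5,202)]
for p in((44,202),(222,202),(134,112),(134,292)):
    pass
print("pan",ray(t,T(133.5,202,2.7,(220,120)),.098))
big(s,340,160,540,300,4,"pics/span.png")
# jar in scene: predicted projections
print(proj(s,[.4214,0,.066]),proj(s,[.4214,0,0]))
big(s,250,160,300,220,10,"pics/sjar.png")
```

```text
refill [ 0.62710101 -0.12580268  0.04      ] [ 0.62974389 -0.12345718  0.04      ]
keep [ 0.63154294 -0.21496064  0.04      ] [ 0.63542549 -0.21306364  0.04      ]
[[ 0.6863 -0.0603  0.05  ]
 [ 0.7027 -0.3392  0.05  ]
 [ 0.5619 -0.347   0.05  ]
 [ 0.5416 -0.068   0.05  ]] [[ 0.695  -0.062   0.05  ]
 [ 0.7238 -0.3352  0.05  ]
 [ 0.5649 -0.3444  0.05  ]
 [ 0.5473 -0.068   0.05  ]]
case [ 0.62311916 -0.20361962  0.05      ] [ 0.63274898 -0.20240972  0.05      ] [np.float64(0.14490408338377753), np.float64(0.27941786705115385), np.float64(0.14103856261658076), np.float64(0.27974922076641817)] [np.float64(0.14784840078219397), np.float64(0.2746935595353028), np.float64(0.15911666017126858), np.float64(0.27700481402838584)]
yaw y-axis dir deg 3.7789988204171547
yaw y-axis dir deg 4.828123310810224
pocket dir 2.852166432022947 0.08926853762386518
pan [0.67341975 0.11418551 0.098     ]
[272.9037347  181.49435233] [275.33158975 200.83899789]
```

View pics/span.png

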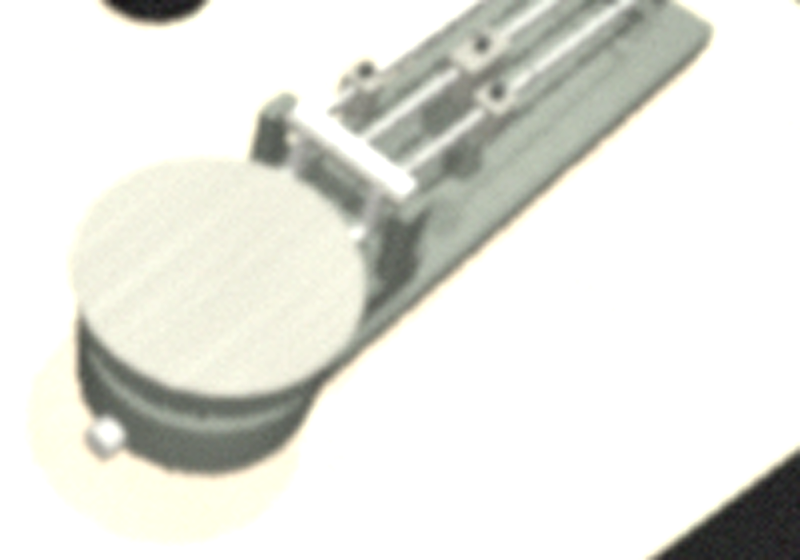

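View pics/sjar.png

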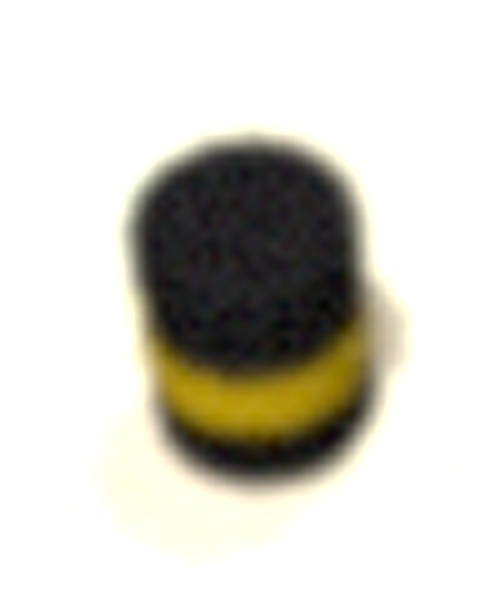

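Run:
```python
from h import *
from scipy.spatial.transform import Rotation as R
from workcell import bot
s=bot.read_state()
M=R.from_rotvec(s["ee_rot"]).as_matrix();print(M.round(3))
print("jaw yaw",np.degrees(np.arctan2(M[1,0],M[0,0])),(np.array([.4225,.0005,.3])-s["tool_pos"]))
```

```text
[[ 0.242 -0.97  -0.   ]
 [-0.97  -0.242  0.001]
 [-0.001  0.    -1.   ]]
jaw yaw -75.97321027075459 [0.27109917 0.60659988 0.04419242]
```

jog_arm(targets=[0,0,6,4,3,1,-1,0,0,12,8,6,2,-1,0,0,19,12,10,2,-1,0,0,26,16,14,2,-1,0,0,33,20,18,2,-1,0,0,40,23,23,2,-1,0,0,47,25,28,2,-1,0,0,54,27,33,2,-1,0,0,61,28,38,2,-1,0,0,66,28,43,2,-1], squeeze=30)

```text
time_s: 1.35
tool_pos: [0.4317, -0.1743, 0.2756]
ee_rot: [-3.13, 0.267, 0.002]
wrist_force: [0.6, -0.5, 0.7]
finger_gap: 0.0853
```

jog_arm(targets=[0,0,4,0,4,-2,-1,0,0,8,-0.4,9,-5,-1,0,0,12,-0.9,14,-8,-1,0,0,13,-0.9,17,-10,-1,0,0,13,-0.9,17.5,-12,-1,0,0,13,-0.9,17.5,-12,-1,0,0,13,-0.9,17.5,-14,-1,0,0,13,-0.9,17.5,-16,-1,0,0,13,-0.9,17.5,-16,-1,0,0,13,-0.9,17.5,-16,-1])

```text
time_s: 2.6
tool_pos: [0.4231, 0.0005, 0.1165]
ee_rot: [-3.14, -0.088, 0.0]
wrist_force: [0.6, 0.7, 0.2]
finger_gap: 0.0852
```

Run:
```python
from h import *
from workcell import bot
r=bot.snapshot("scene");big(r,180,80,380,230,4,"pics/s1.png")
```

```text
(no output)
```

View pics/s1.png

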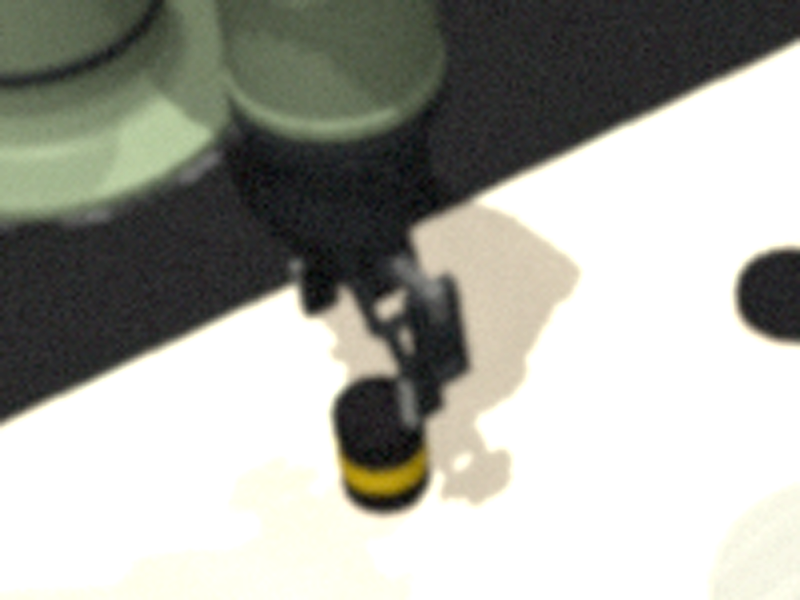

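The gripper stands over the jar, which shows at about (380,440) in this crop, with a finger at (425,390). I descend and close.

jog_arm(targets=[0,0,0,0,0,-2,-1,0,0,0,0,0,-4,-1,0,0,0,0,0,-5.5,-1,0,0,0,0,0,-6,-1,0,0,0,0,0,-6,-1,0,0,0,0,0,-6,1,0,0,0,0,0,-6,1,0,0,0,0,0,-6,1,0,0,0,0,0,-6,1,0,0,0,0,0,-6,1], squeeze=30)

```text
time_s: 3.9
tool_pos: [0.4233, 0.0004, 0.0572]
ee_rot: [3.14, 0.088, 0.001]
wrist_force: [-3.0, -1.3, 13.7]
finger_gap: 0.0495
```

jog_arm(targets=[0,0,0,0,0,0.2,1,0,0,0,0,0,0.5,1,0,0,0,0,0,1,1,0,0,0,0,0,2,1,0,0,0,0,0,4,1,0,0,0,0,0,7,1,0,0,0,0,0,11,1,0,0,0,0,0,15,1,0,0,0,0,0,16,1,0,0,0,0,0,16,1])

```text
time_s: 5.15
tool_pos: [0.4233, 0.0001, 0.2175]
ee_rot: [3.14, 0.088, 0.003]
wrist_force: [-0.9, 0.2, -2.7]
finger_gap: 0.0494
```

Run:
```python
from h import *
from workcell import bot
f=[]
r=bot.snapshot("scene");np.savez("scene2.npz",**r);big(r,180,50,380,200,4,"pics/s2.png")
r=bot.snapshot("top");np.savez("top2.npz",**r);big(r,260,240,420,360,5,"pics/t2.png")
s=bot.read_state();print(s["tool_pos"],s["ee_rot"],s["wrist_force"],s["finger_gap"],bot.tcp_to_tips)
```

```text
[4.22799955e-01 2.50083607e-04 2.16351917e-01] [ 3.14002713e+00  8.82176760e-02 -7.35584122e-04] [ 0.7392755   0.52446871 -3.34682378] 0.04919780165392721 0.025
```

View pics/s2.png

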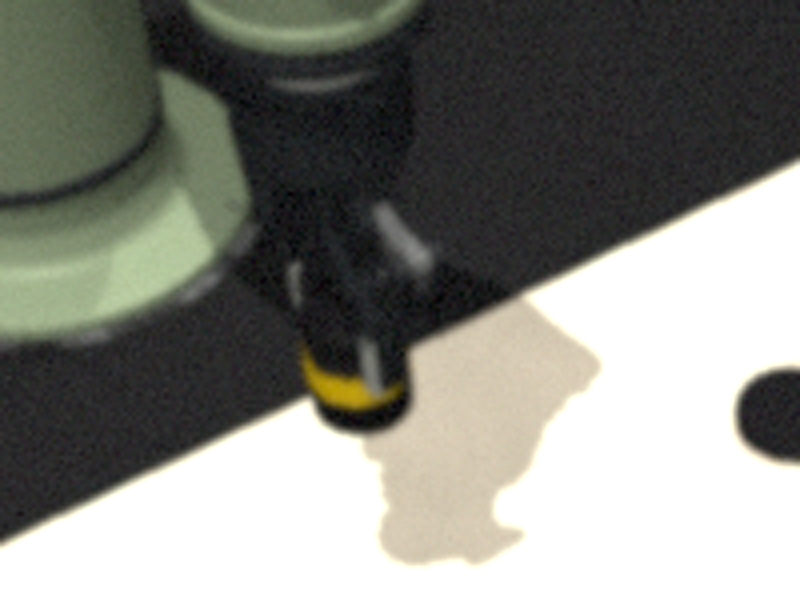

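Run:
```python
from h import *
s=load("scene0.npz");print(ray(s,(394.6,228.6),.098), ray(s,(274.1,181.7),.066))
```

```text
[0.67771068 0.11577665 0.098     ] [0.4233325  0.00178129 0.066     ]
```

jog_arm(targets=[0,0,0,2,1,0,1,0,0,0,5,2.2,0,1,0,0,0,9,4,0,1,0,0,0,13,6,0,1,0,0,0,17,8,0,1,0,0,0,21,9.7,0,1,0,0,0,24,11,0,1,0,0,0,25.2,11.5,-1,1,0,0,0,25.2,11.5,-2,1,0,0,0,25.2,11.5,-2,1])

```text
time_s: 6.5
tool_pos: [0.6735, 0.1146, 0.1946]
ee_rot: [3.139, 0.088, -0.005]
wrist_force: [0.2, -0.3, -1.8]
finger_gap: 0.0496
```

jog_arm(targets=[0,0,0,0.2,0,-1,1,0,0,0,0.2,0,-2,1,0,0,0,0.2,0,-2.8,1,0,0,0,0.2,0,-3.3,1,0,0,0,0.2,0,-3.6,1,0,0,0,0.2,0,-3.7,1,0,0,0,0.2,0,-3.8,1,0,0,0,0.2,0,-3.8,1,0,0,0,0.2,0,-3.8,1,0,0,0,0.2,0,-3.8,1])

```text
time_s: 7.75
tool_pos: [0.6755, 0.1146, 0.1568]
ee_rot: [3.139, 0.088, -0.005]
wrist_force: [-0.5, -0.3, -2.7]
finger_gap: 0.0492
```

Run:
```python
from h import *
from workcell import bot
r=bot.snapshot("scene");big(r,330,120,530,270,4,"pics/s3.png")
print(bot.read_state()["wrist_force"])
```

```text
[ 0.12644167  0.07514225 -2.14669908]
```

View pics/s3.png

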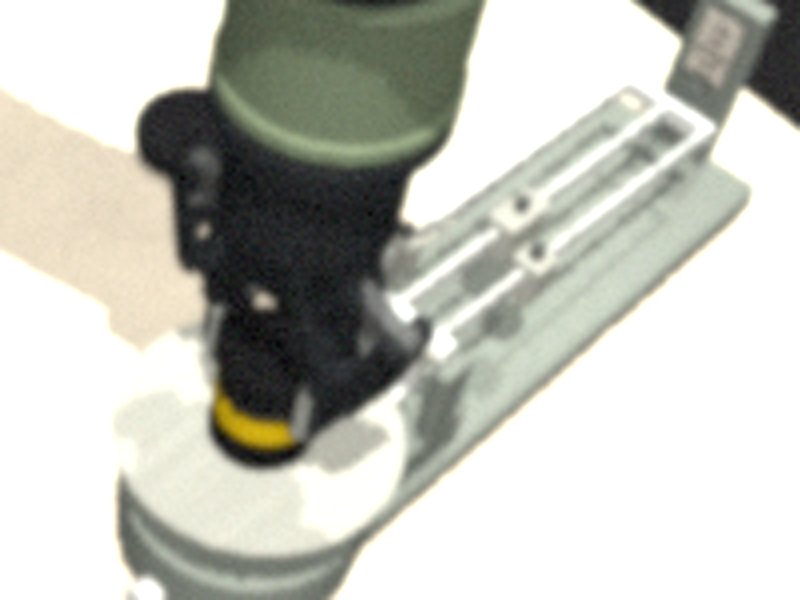

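The jar stands in the grip near the pan's middle, with its base at about (262,425) against the pan centre at about (262,435). I go down slowly to feel for contact.

jog_arm(targets=[0,0,0,0,0,-0.05,1,0,0,0,0,0,-0.1,1,0,0,0,0,0,-0.1,1,0,0,0,0,0,-0.1,1,0,0,0,0,0,-0.15,1,0,0,0,0,0,-0.15,1,0,0,0,0,0,-0.2,1,0,0,0,0,0,-0.2,1,0,0,0,0,0,-0.2,1,0,0,0,0,0,-0.2,1])

```text
time_s: 9.05
tool_pos: [0.6755, 0.1146, 0.1548]
ee_rot: [3.139, 0.088, -0.005]
wrist_force: [0.4, -0.7, -1.7]
finger_gap: 0.0493
```

Run:
```python
from workcell import bot
f=[]
for i in range(4):
    bot.snapshot("top"); f.append(bot.read_state()["wrist_force"])
import numpy as np;print(np.round(f,1),bot.read_state()["tool_pos"])
```

```text
[[ 0.3  0.3 -1. ]
 [-0.5  0.5 -1.6]
 [ 0.3  0.7 -0.8]
 [ 0.4 -0.2 -1.1]] [0.67552688 0.11463741 0.1547531 ]
```

jog_arm(targets=[0,0,0,0,0,-0.05,1,0,0,0,0,0,-0.1,1,0,0,0,0,0,-0.1,0.1,0,0,0,0,0,-0.1,0,0,0,0,0,0,-0.1,-0.2,0,0,0,0,0,-0.1,-0.4,0,0,0,0,0,-0.1,-0.5,0,0,0,0,0,-0.1,-0.7,0,0,0,0,0,-0.1,-0.7,0,0,0,0,0,-0.1,-0.7])

```text
time_s: 10.5
tool_pos: [0.6755, 0.1146, 0.1537]
ee_rot: [3.139, 0.088, -0.005]
wrist_force: [0.4, -0.4, 0.4]
finger_gap: 0.073
```

jog_arm(targets=[0,0,0,0,0,0.5,-0.8,0,0,0,0,0,1.5,-0.8,0,0,0,0,0,3,-0.8,0,0,0,0,0,5,-0.8,0,0,0,0,0,7.5,-0.8,0,0,0,0,0,9,-0.8,0,0,0,-3,-2,9,-0.8,0,0,0,-7,-5,9,-0.8,0,0,0,-11,-8,9,-0.8,0,0,0,-15,-11,9,-0.8])

```text
time_s: 11.75
tool_pos: [0.5242, 0.0037, 0.2442]
ee_rot: [3.139, 0.088, -0.004]
wrist_force: [1.4, 0.0, 1.1]
finger_gap: 0.0764
```

Run:
```python
from h import *
from workcell import bot
r=bot.snapshot("scene");np.savez("scene4.npz",**r);big(r,330,100,530,250,4,"pics/s4.png");big(r,330,160,530,300,4,"pics/s4b.png")
r=bot.snapshot("top");np.savez("top4.npz",**r);big(r,70,140,350,270,2.8,"pics/t4.png");cv2.imwrite("pics/t4f.png",r["img"][:,:,::-1])
s=bot.read_state();print(s["wrist_force"],s["finger_gap"],s["time_s"])
```

```text
[ 0.05620863  0.55141862 -0.12969306] 0.07711991205762492 11.85
```

View pics/s4b.png

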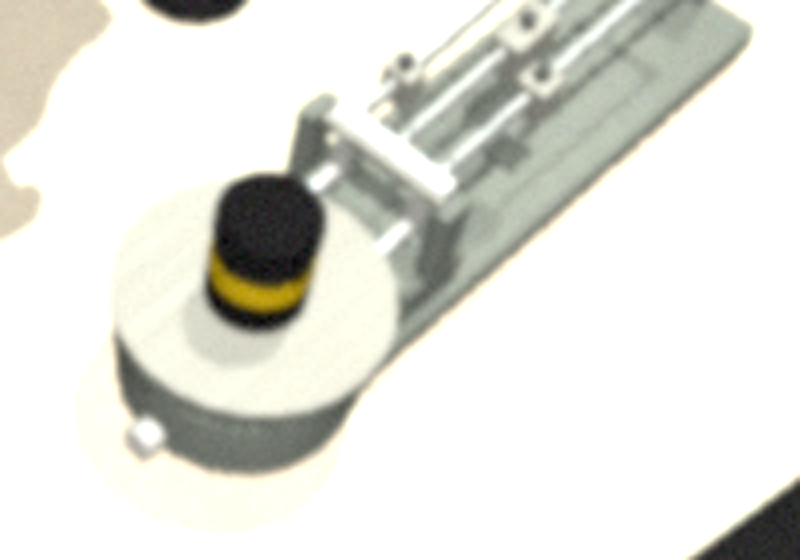

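View pics/t4f.png

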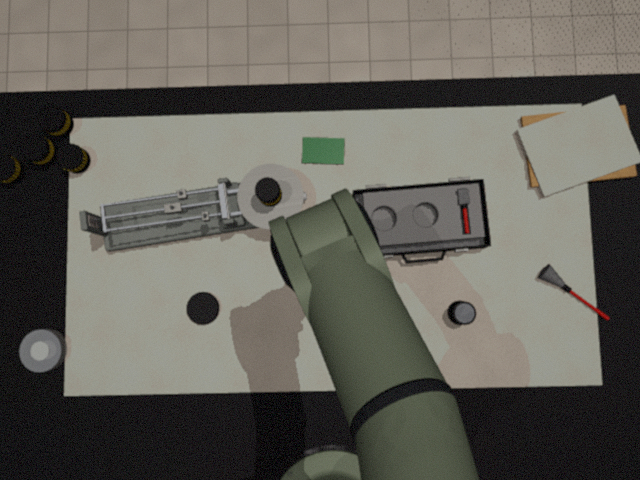

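Run:
```python
from h import *
a=load("scene0.npz");b=load("scene4.npz");c=load("top0.npz");d=load("top4.npz")
for x in(a,b,c,d):print(x["extrinsics"].round(3).tolist(),x["mtx"][:2,2])
# where the pan near edge would be for z=.098/.082 in new image (crop coords)
e=np.array([.6755,.1146])
for r in(a,b):
  for z in(.098,.09,.082):
    P=[proj(r,[e[0]+.07*np.cos(t),e[1]+.07*np.sin(t),z]) for t in np.linspace(0,6.28,90)]
    P=(np.array(P)-[340 if 0 else 330,160])*4 if r is b else (np.array(P)-[340,160])*4
    print(z,P.min(0).round(),P.max(0).round())
```

```text
[[0.574, 0.675, -0.464, 1.025], [0.819, -0.47, 0.329, -0.296], [0.004, -0.569, -0.822, 0.841], [0.0, 0.0, 0.0, 1.0]] [323.29101495 231.20177076]
[[0.574, 0.675, -0.464, 1.025], [0.819, -0.47, 0.329, -0.296], [0.004, -0.569, -0.822, 0.841], [0.0, 0.0, 0.0, 1.0]] [323.29101495 231.20177076]
[[-0.023, -0.994, 0.105, 0.453], [-1.0, 0.025, 0.017, -0.006], [-0.019, -0.104, -0.994, 1.26], [0.0, 0.0, 0.0, 1.0]] [318.68601202 240.24757547]
[[-0.023, -0.994, 0.105, 0.453], [-1.0, 0.025, 0.017, -0.006], [-0.019, -0.104, -0.994, 1.26], [0.0, 0.0, 0.0, 1.0]] [318.68601202 240.24757547]
0.098 [ 66. 157.] [362. 399.]
0.09 [ 65. 167.] [359. 408.]
0.082 [ 64. 177.] [356. 417.]
0.098 [106. 157.] [402. 399.]
0.09 [105. 167.] [399. 408.]
0.082 [104. 177.] [396. 417.]
```

View pics/t4.png

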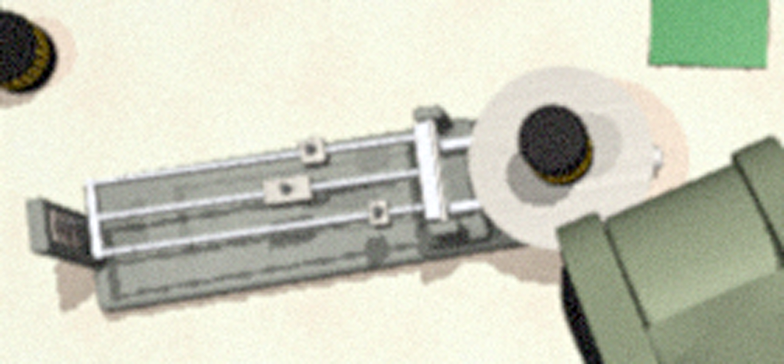

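The pan's near edge now lies at v=415 in the crop, and I predicted 417 for z=0.082 against 399 for 0.098. It has gone fully down with the jar standing upright on it, so the jar is heavy and goes in the pocket next to the brush. I go back for it.

jog_arm(targets=[0,0,0,3,2,0,-0.8,0,0,0,7,5,0,-0.8,0,0,0,11,8,0,-0.8,0,0,0,14,10.3,0,-0.8,0,0,0,15.1,11.1,0,-0.8,0,0,0,15.1,11.1,-1,-0.8,0,0,0,15.1,11.1,-3,-0.8,0,0,0,15.1,11.1,-5,-0.8,0,0,0,15.1,11.1,-6,-0.8,0,0,0,15.1,11.1,-6,-0.8])

```text
time_s: 13.1
tool_pos: [0.6731, 0.1119, 0.1834]
ee_rot: [3.136, 0.083, -0.009]
wrist_force: [-0.0, 0.3, 0.3]
finger_gap: 0.0768
```

jog_arm(targets=[0,0,0,0,0,-1.5,-0.8,0,0,0,0,0,-3,-0.8,0,0,0,0,0,-4.2,-0.8,0,0,0,0,0,-4.5,-0.8,0,0,0,0,0,-4.5,-0.8,0,0,0,0,0,-4.5,-0.5,0,0,0,0,0,-4.5,-0.2,0,0,0,0,0,-4.5,0,0,0,0,0,0,-4.5,1,0,0,0,0,0,-4.5,1], squeeze=25)

```text
time_s: 14.35
tool_pos: [0.6733, 0.1119, 0.1386]
ee_rot: [3.136, 0.083, -0.008]
wrist_force: [1.9, 0.5, 2.6]
finger_gap: 0.0492
```

jog_arm(targets=[0,0,0,0,0,0.1,1,0,0,0,0,0,0.3,1,0,0,0,0,0,0.7,1,0,0,0,0,0,1.2,1,0,0,0,0,0,2,1,0,0,0,0,0,3,1,0,0,0,0,0,5,1,0,0,0,0,0,7,1,0,0,0,0,0,8,1,0,0,0,0,0,8,1])

```text
time_s: 15.6
tool_pos: [0.6736, 0.112, 0.2195]
ee_rot: [3.137, 0.082, -0.006]
wrist_force: [-0.4, 0.3, -3.4]
finger_gap: 0.0498
```

Run:
```python
from h import *
from workcell import bot
from scipy.spatial.transform import Rotation as R
r=bot.snapshot("scene");np.savez("scene5.npz",**r);big(r,330,80,530,230,4,"pics/s5.png")
s=bot.read_state();print(s["q"],s["tool_pos"],s["wrist_force"],R.from_rotvec(s["ee_rot"]).as_matrix().round(4))
```

```text
[ 0.06798007  0.70182295 -0.53451596  1.44330024  0.37932763  1.10611903
 -0.48293383] [0.67327785 0.11184207 0.21865494] [ 0.13747078  0.49322277 -2.2430008 ] [[ 0.9986  0.0526 -0.005 ]
 [ 0.0526 -0.9986 -0.0043]
 [-0.0052  0.004  -1.    ]]
```

View pics/s5.png

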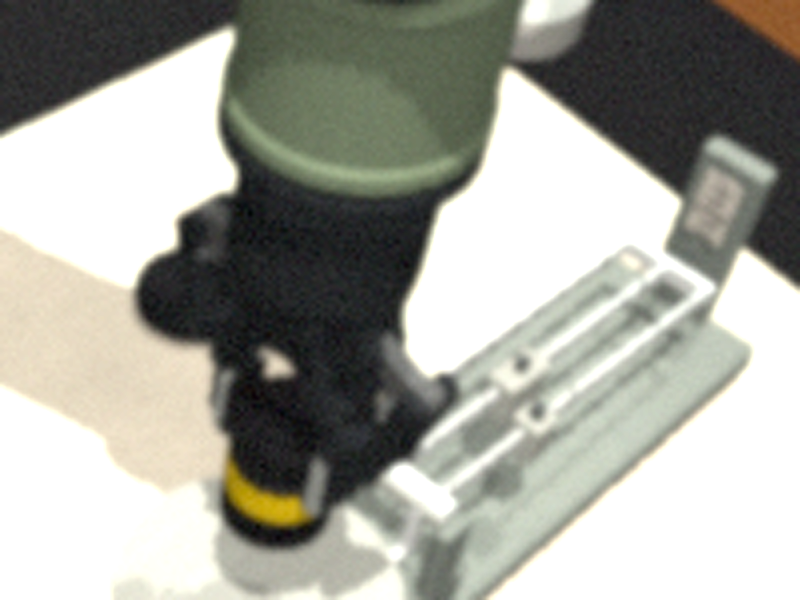

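jog_arm(targets=[0,0,0,-0.2,-1.5,0,1,0,0,0,-0.5,-4.5,0,1,0,0,0,-1,-9,0,1,0,0,0,-1.5,-13.5,0,1,0,0,0,-2,-18,0,1,0,0,0,-2.7,-22.5,0,1,0,0,0,-3.3,-27,0,1,0,0,0,-3.8,-31,0,1,0,0,0,-4,-32.9,0,1,0,0,0,-4,-32.9,-1,1])

```text
time_s: 16.9
tool_pos: [0.6328, -0.2192, 0.2084]
ee_rot: [3.136, 0.078, -0.008]
wrist_force: [-0.2, -0.1, -3.0]
finger_gap: 0.0495
```

jog_arm(targets=[0,0,0,0,0,-1,1,0,0,0,0,0,-2.5,1,0,0,0,0,0,-4.5,1,0,0,0,0,0,-6.5,1,0,0,0,0,0,-8,1,0,0,0,0,0,-8.7,1,0,0,0,0,0,-9,1,0,0,0,0,0,-9,1,0,0,0,0,0,-9,1,0,0,0,0,0,-9,1])

```text
time_s: 18.15
tool_pos: [0.6329, -0.2193, 0.1188]
ee_rot: [3.136, 0.078, -0.007]
wrist_force: [-0.3, -0.4, -2.5]
finger_gap: 0.0496
```

Run:
```python
from h import *
from workcell import bot
from scipy.spatial.transform import Rotation as R
r=bot.snapshot("scene");np.savez("scene6.npz",**r);big(r,140,230,340,380,4,"pics/s6.png")
s=bot.read_state();print(s["tool_pos"],s["wrist_force"],R.from_rotvec(s["ee_rot"]).as_matrix().round(4))
```

```text
[ 0.6329079  -0.21931083  0.11870696] [-0.48332757  0.54996147 -2.4601446 ] [[ 0.9987  0.0499 -0.0043]
 [ 0.0499 -0.9987 -0.0051]
 [-0.0046  0.0049 -1.    ]]
```

View pics/s6.png

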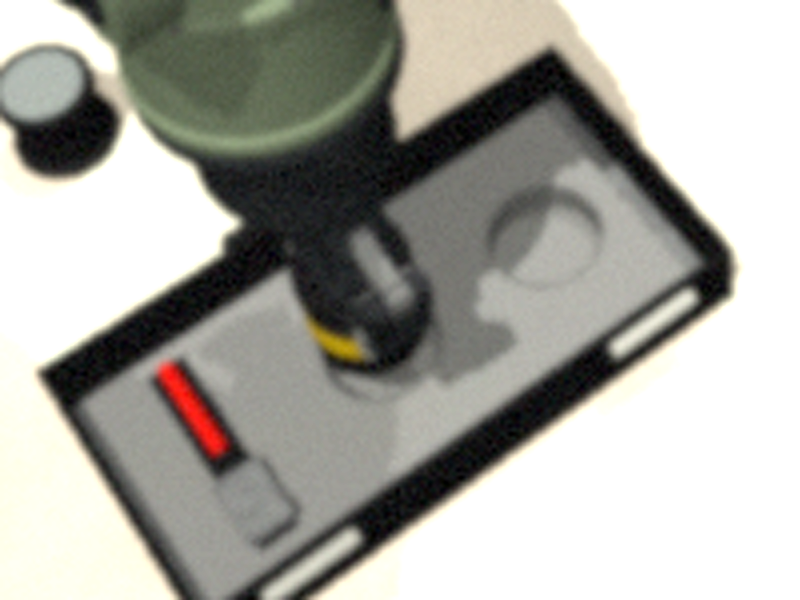

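Run:
```python
from h import *
r=load("scene6.npz")
def ext(c,rad,z):
    P=np.array([proj(r,[c[0]+rad*np.cos(t),c[1]+rad*np.sin(t),z]) for t in np.linspace(0,6.28,180)])
    P=(P-[140,230]+.5)*4-.5
    return P.min(0).round(),P.max(0).round()
zb=.1187-.0567
for dy in(0,.003):
  c=(.6329,-.2193+dy)
  print(dy,"bot r22",ext(c,.022,zb),"r25 at +3",ext(c,.025,zb+.003))
print("pocket by top", ext((.6315,-.2150),.0265,.04),"by scene",ext((.6354,-.2131),.0265,.04))
# saturations crop of jar
big(r,205,285,260,330,14,"pics/s6z.png")
```

```text
0 bot r22 (array([311., 284.]), array([412., 375.])) r25 at +3 (array([303., 275.]), array([417., 379.]))
0.003 bot r22 (array([317., 280.]), array([417., 371.])) r25 at +3 (array([309., 271.]), array([423., 375.]))
pocket by top (array([317., 289.]), array([435., 397.])) by scene (array([325., 293.]), array([443., 402.]))
```

View pics/s6z.png

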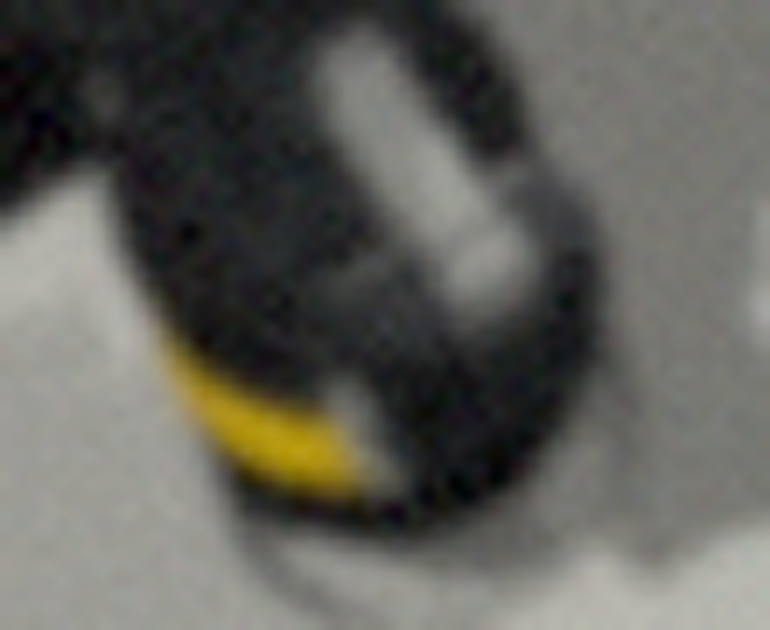

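Run:
```python
from h import *
r=load("scene6.npz")
f=lambda U,V:((U+.5)/4-.5+140,(V+.5)/4-.5+230)
print(ray(r,f(365,321),.065),ray(r,f(366,323),.065),ray(r,f(384,346.5),.04))
```

```text
[ 0.63205223 -0.21658293  0.065     ] [ 0.63315536 -0.21668732  0.065     ] [ 0.63542549 -0.21306364  0.04      ]
```

jog_arm(targets=[0,0,0,0.1,0.15,0,1,0,0,0,0.2,0.27,0,1,0,0,0,0.2,0.27,-0.6,1,0,0,0,0.2,0.27,-1.2,1,0,0,0,0.2,0.27,-1.6,1,0,0,0,0.2,0.27,-1.8,1,0,0,0,0.2,0.27,-2,1,0,0,0,0.2,0.27,-2.2,1,0,0,0,0.2,0.27,-2.4,1,0,0,0,0.2,0.27,-2.4,1])

```text
time_s: 19.45
tool_pos: [0.6348, -0.2166, 0.0947]
ee_rot: [3.136, 0.078, -0.007]
wrist_force: [-0.9, -0.2, 0.2]
finger_gap: 0.0491
```

```bash
cat > f.py <<'E'
from workcell import bot
import numpy as np
f=[];t=[]
for i in range(4):
    bot.snapshot("scene");s=bot.read_state(); f.append(s["wrist_force"]);t.append(s["wrist_torque"])
print(np.mean(f,0).round(2),np.mean(t,0).round(3),s["tool_pos"].round(4),s["time_s"])
E
python3 f.py
```

```text
[-1.23 -0.24  0.03] [-0.027  0.269  0.003] [ 0.6349 -0.2167  0.0948] 19.65
```

Contact pushes the jar towards −x (about −1 N), so the chamfer is on the rim's +x side. I shift −x and feel again.

jog_arm(targets=[0,0,0,-0.05,0,0,1,0,0,0,-0.1,0,0,1,0,0,0,-0.15,0,0,1,0,0,0,-0.15,0,0,1,0,0,0,-0.15,0,-0.1,1,0,0,0,-0.15,0,-0.2,1,0,0,0,-0.15,0,-0.3,1,0,0,0,-0.15,0,-0.3,1,0,0,0,-0.15,0,-0.3,1,0,0,0,-0.15,0,-0.3,1])

```text
time_s: 20.9
tool_pos: [0.6334, -0.2167, 0.0918]
ee_rot: [3.136, 0.078, -0.007]
wrist_force: [0.6, -0.4, -2.9]
finger_gap: 0.0491
```

```bash
python3 f.py
```

```text
[ 0.05 -0.23 -2.45] [ 0.013 -0.022  0.003] [ 0.6334 -0.2166  0.0918] 21.1
```

The jar is free again with its bottom 5 mm below the deck, so it is in the pocket. I continue down.

jog_arm(targets=[0,0,0,0,0,-0.2,1,0,0,0,0,0,-0.4,1,0,0,0,0,0,-0.6,1,0,0,0,0,0,-0.8,1,0,0,0,0,0,-1,1,0,0,0,0,0,-1.2,1,0,0,0,0,0,-1.4,1,0,0,0,0,0,-1.5,1,0,0,0,0,0,-1.5,1,0,0,0,0,0,-1.5,1])

```text
time_s: 22.35
tool_pos: [0.6334, -0.2166, 0.0769]
ee_rot: [3.136, 0.078, -0.007]
wrist_force: [-0.9, 0.4, -2.2]
finger_gap: 0.0495
```

```bash
python3 f.py
```

```text
[ 0.14  0.24 -1.55] [-0.007  0.093 -0.008] [ 0.6334 -0.2166  0.0769] 22.55
```

jog_arm(targets=[0,0,0,0,0,-0.1,1,0,0,0,0,0,-0.2,1,0,0,0,0,0,-0.3,1,0,0,0,0,0,-0.35,1,0,0,0,0,0,-0.4,1,0,0,0,0,0,-0.45,1,0,0,0,0,0,-0.45,1,0,0,0,0,0,-0.45,1,0,0,0,0,0,-0.45,1,0,0,0,0,0,-0.45,1])

```text
time_s: 23.8
tool_pos: [0.6334, -0.2167, 0.0724]
ee_rot: [3.136, 0.078, -0.007]
wrist_force: [-0.0, -0.2, 1.5]
finger_gap: 0.0492
```

```bash
python3 f.py
```

```text
[-0.02 -0.14  1.85] [-0.016  0.012 -0.007] [ 0.6334 -0.2167  0.0724] 24.0
```

jog_arm(targets=[0,0,0,0,0,0,0.1,0,0,0,0,0,0,0,0,0,0,0,0,0,-0.2,0,0,0,0,0,0,-0.4,0,0,0,0,0,0,-0.5,0,0,0,0,0,0,-0.5,0,0,0,0,0,0,-0.5,0,0,0,0,0,0.3,-0.5,0,0,0,0,0,1,-0.5,0,0,0,0,0,2,-0.5])

```text
time_s: 25.25
tool_pos: [0.6334, -0.2167, 0.093]
ee_rot: [3.136, 0.078, -0.007]
wrist_force: [0.1, 0.6, 0.7]
finger_gap: 0.0641
```

jog_arm(targets=[0,0,0,0,0,1,-0.5,0,0,0,0,0,2.5,-0.5,0,0,0,0,0,4.5,-0.5,0,0,0,0,0,7,-0.5,0,0,0,0,0,10,-0.5,0,0,0,0,0,13,-0.5,0,0,0,-3,3,15,-0.5,0,0,0,-7,7,15,-0.5,0,0,0,-11,11,15,-0.5,0,0,0,-15,16,15,-0.5])

```text
time_s: 26.5
tool_pos: [0.4831, -0.057, 0.2441]
ee_rot: [3.135, 0.077, -0.005]
wrist_force: [2.0, 1.4, -0.3]
finger_gap: 0.0644
```

```bash
python3 - <<'E'
from h import *
from workcell import bot
r=bot.snapshot("scene");np.savez("scene7.npz",**r);big(r,140,230,340,380,4,"pics/s7.png");cv2.imwrite("pics/s7f.png",r["img"][:,:,::-1])
r=bot.snapshot("top");np.savez("top7.npz",**r);cv2.imwrite("pics/t7f.png",r["img"][:,:,::-1]);big(r,340,165,500,275,5,"pics/t7.png")
E
python3 f.py
```

```text
[ 0.71 -1.01  0.48] [-0.011 -0.029 -0.005] [ 0.485  -0.0585  0.2436] 26.8
```

View pics/s7.png

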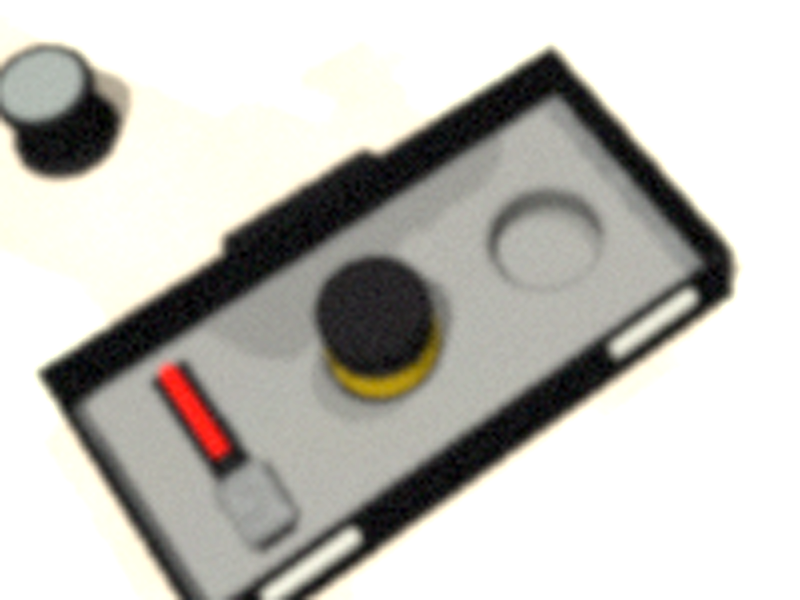

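View pics/t7f.png

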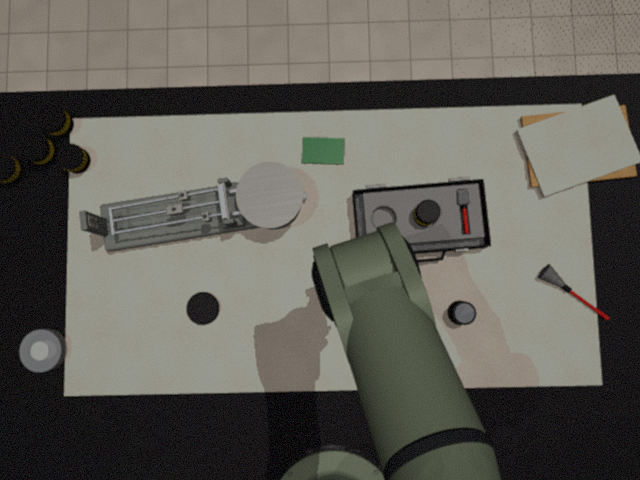

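The jar is upright in the pocket next to the brush: its lid is at (376,315) in the crop and the lower black band is hidden. The bystanders and the insert are unmoved. One numeric check of the lid height, then I hand in.

Run:
```python
from h import *
r=load("scene7.npz");t=load("top7.npz")
for z in(.081,.091,.104):
    P=np.array([proj(r,[.6334+.025*np.cos(a),-.214+.025*np.sin(a),z]) for a in np.linspace(0,6.28,180)])
    P=(P-[140,230]+.5)*4-.5;print(z,P.min(0).round(),P.max(0).round())
im=r["img"];c=im[280:340,205:260];m=(c.max(2)<50).astype(np.uint8)
n,l,st,ce=cv2.connectedComponentsWithStats(m);i=1+np.argmax(st[1:,4]);print("lid crop bbox",(st[i][:2]+[205,280]-np.array([140,230]))*4,(st[i][:2]+st[i][2:4]+[205,280]-np.array([140,230]))*4)
# two-view height: lid centre rays
uvs=ce[i]+[205,280]
g=t["img"][190:240,405:450].max(2);m=(g<45).astype(np.uint8);n,l,s2,c2=cv2.connectedComponentsWithStats(m);j=1+np.argmax(s2[1:,4]);uvt=c2[j]+[405,190];print(s2[j],uvt)
for z in(.071,.081,.091,.101):print(z,ray(r,uvs,z)[:2].round(4),ray(t,uvt,z)[:2].round(4))
```

```text
0.081 [308. 253.] [424. 357.]
0.091 [304. 242.] [421. 348.]
0.104 [298. 228.] [417. 334.]
lid crop bbox [316 256] [432 376]
[ 10  10  25  27 298] [425.56040268 213.47315436]
0.071 [ 0.6358 -0.2126] [ 0.6296 -0.2105]
0.081 [ 0.6409 -0.2137] [ 0.6281 -0.2088]
0.091 [ 0.6459 -0.2148] [ 0.6266 -0.2071]
0.101 [ 0.651  -0.2159] [ 0.6251 -0.2053]
```

```bash
python3 -c "
from workcell import bot
print(bot.read_state()['time_s']);print(bot.job_done())"
```

```text
26.8
the job is handed in; nothing more can be done
None
```

I weighed the jar on the balance and it is heavy, so I seated it in the pocket next to the brush and handed the job in at 26.8 s.

- **Weighing:** I stood the jar near the middle of the pan and let go. It carried the pan down to about 82 mm, its lower stop, and the wrist force with the jar lifted (about 2.45 N) agrees.
- **Seating:** The first try touched the pocket's rim with about 2.4 N. I shifted 1.5 mm in −x and the jar went in freely. The most I pressed on the foam was about 4.3 N, including the jar's own weight.
- **Last checks:** In the pictures the jar stands upright. The upper edge of its lid shows at row 256 of the crop, against 253 expected for a fully seated jar. The loupe, ink pad, glass plate and insert look unmoved, and the gripper was clear of everything.
- **What disagreed:**
  - The two cameras differ by 2 to 4 mm in position.
  - A two-view check of the lid's height did not come out cleanly, because its dark mask took in more than the lid. The single-view lid height and the contact forces are therefore the evidence for full seating.
  - The second grasp was about 3 mm off centre along the pads. I allowed for this when placing the jar.

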